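# Tighten down the cover of a sample cell in cross order

## Robot

A 6-joint arm with a two-finger parallel gripper is mounted at the origin on a cart in front of the work surface, level with it; the furniture and walls round the work are solid. World frame = base frame: x ahead of the robot, y to its left, z up, the work surface at z = 0. Lengths are in mm, angles in rad, forces in N, time in s.
With the tool pointing down it reaches from about 350 to 775 mm from the base axis. Payload 7.3 kg.
Tool frame: the origin (TCP) lies midway between the tips of the shut fingers; the grasp point (between the pads) lies 19 mm behind it (grip_depth is the distance from the TCP to the grasp point, in mm); z points along the fingers, y is the direction in which the jaws open and shut (so a half turn about z gives the same grasp; the last joint's range is limited). The gripper opens to 92 mm and grips with 3 to 60 N. Pads are 19 mm wide; open, the fingers measure 130 mm over their backs; the gripper's body (75 mm by 190 mm) begins 47 mm behind the grasp point.
Start: joints at [-1.247, 0.342, 1.524, -0, 1.275, -0.146], TCP at [237.696, -468.13, 226.741] pointing down, gripper open.
Joint ranges: [-2.53, 2.53], [-0.77, 2.02], [0.04, 2.7], [-1, 4.14], [0.28, 2.66], [-3.11, 3.11]. Speed limits (rad/s): [2.57, 2.57, 3.14, 3.14, 3.14, 3.14].

## Interface

Orientations are given as [roll, pitch, yaw] about the fixed x, y, z axes, in that order (R = Rz(yaw) Ry(pitch) Rx(roll)).
In Python, from plant import get_obs, capture, close_job, spot_in, silhouettes, mark_of, grip_depth gives the robot as it stands.
- The arm moves only by the tool servo_tool, never from a script. Its arguments are lists of equal length, an entry for each row: "slide": the shift along the tool's x, y, z normalised to -1 to 1, where 1 is 20 cm, a list of three; "rot": the turn, a rotation vector about the tool's x, y, z normalised to -1 to 1, where 1 is pi rad, a list of three; "claw": the finger opening in mm, from 0 to 91.8. A call has 1 to 5 rows; each row is the pose to reach, as a shift and turn from the pose commanded when the call began, along the tool's axes at that moment, turning the shorter way round; what a row does not reach only later rows make up. A row lasts 1/8 s, in which the tool goes at most 62.5 mm and 10.7 degrees, less where a joint would pass 70% of its speed; a pose out of reach is approached as far as the arm can. A call with a number of a shift or a turn outside -1 to 1 is refused whole. A call with a gripper value outside its range is refused whole. The fingers move at their own pace and stop on an object; the grip force is fixed at half the most. Time passes only in rows, so rows that repeat a pose let the fingers close. It gives the time, the measured TCP pose, the force and the opening at its end, in the units of the state.
- get_obs(): the state, without advancing time (a new reading comes with each control period).
- capture(name): name is "side" or "top"; returns a dict with "frame" (420x560x3 uint8, red, green, blue), "depth" (420x560 float32, mm along the optical axis (not along the pixel's ray), 0 where there is no reading), "vertical_fov" (degrees; the focal length in pixels is half the picture's height over the tangent of half this angle, whatever the lens; pixels are square), "cx", "cy" (the principal point, pixels), "position" and "rotation" of the camera in the world. Camera axes: x right, y down, z forward; pixel columns grow to the right and rows downward; lengths in mm; the calibration is good to about 2 mm. A picture is of the moment at which its call begins.
- close_job(): hands the job in, once; it reports no verdict.
Trained networks look in the newest picture that a camera, given by its name, has taken for a name from the list of things; names that differ only in an ending like _2 or _b are one class to them, and where a whole thing is asked for, a point or a joint stands for the part that bears it (a point fixed in the world has none). Each returns a list of dicts, best first, with "confidence" (0 to 1); they miss things now and then, are a little off and sometimes report something else, mostly with a low value. They report only what shows in the picture. A call takes as long as a camera call.
- spot_in(query, camera): "box" ([left, top, right, bottom] in pixels, round what is visible of it).
- silhouettes(query, camera): "pixels" (420x560 bool, what is visible of it) and "box" ([left, top, right, bottom] in pixels, round what is visible of it).
- mark_of(query, camera): "xy" ([column, row] in pixels: a listed point, or the origin of a listed thing).
The state is a dict: "time": time; "joint_positions": joint angles; "dq": joint speeds; "tau": joint torques, N m; "tool_pos": TCP position; "tcp_rot": TCP orientation; "contact_force": force on the tool from outside, world axes, zero at the start; "moment": the same for the moment, N m; "grip_width": finger opening in mm.
Only numpy, scipy, OpenCV 4.12 (cv2) and the standard library are available. Lean on these libraries where they do the work, as an engineer would, in place of code of your own. Each camera call takes 0.05 s, during which the arm holds its last target. There are 200 camera calls.

## Task

The cover of the square sample cell on the worktop is still loose: tighten its four wing nuts clockwise in cross order (any one first, then the one diagonally opposite, then the remaining two), each by less than half a turn, until the nut comes up firmly against its stop and the cover sits evenly home. Stop turning as soon as you feel the stop, because forcing a nut past it strips the thread. Leave the little weight standing on the cover and everything else on the table where it is, and let go at the end.

Things in the scene. Friction and masses are not known exactly. Their poses are not given: they have to be found in the camera images.
- cell: aluminium base block of the sample cell, fixed to the worktop, 144x144x30 mm; origin at the centre of its underside on the worktop, z up, x and y along its sides. A rubber gasket lies on it, and on that the steel cover. A short brass nipple points out of its +x side and a small foot stands out of each y side
- cover: square steel cover plate, 138x138x10 mm, with a low round boss at its middle; origin at the centre of its underside, 33.5 mm above the worktop while loose. Each tightened nut draws its corner down; with all four tight it has come down about 1.5 mm, level with the base
- nut_1: dark steel wing nut at the cell's far left (+x, +y) corner, 50 mm from its centre along x and y; opposite nut_3. Origin on its axis at its underside, 50.7 mm above the worktop while loose; z up, x along the wing. Hub 20 mm across, 14 mm high; flat upright wing 44 mm long (x), 10 mm thick (y), from 12 to 40 mm above the origin, to be pinched across its thickness. Tightens clockwise seen from above
- thread_1 (a joint): how far the thread under nut_1 has yielded, rad: 0 while sound. A torque above 0.23 N m on the nut at its stop makes it yield, for good; 0.2 rad is a stripped thread. Every nut first has 0.2 to 0.75 rad of slack (unseen, each its own) at 0.02 N m, then turns 0.6 rad against the gasket at 0.04 to 0.09 N m, sinking 1.8 mm, to a hard stop, and stays where it is left
- nut_2: dark steel wing nut at the cell's far right (+x, -y) corner, 50 mm from its centre along x and y; opposite nut_4. Origin on its axis at its underside, 50.7 mm above the worktop while loose; z up, x along the wing. Hub 20 mm across, 14 mm high; flat upright wing 44 mm long (x), 10 mm thick (y), from 12 to 40 mm above the origin, to be pinched across its thickness. Tightens clockwise seen from above
- thread_2 (a joint): how far the thread under nut_2 has yielded, rad: 0 while sound. A torque above 0.23 N m on the nut at its stop makes it yield, for good; 0.2 rad is a stripped thread. Every nut first has 0.2 to 0.75 rad of slack (unseen, each its own) at 0.02 N m, then turns 0.6 rad against the gasket at 0.04 to 0.09 N m, sinking 1.8 mm, to a hard stop, and stays where it is left
- nut_3: dark steel wing nut at the cell's near right (-x, -y) corner, 50 mm from its centre along x and y; opposite nut_1. Origin on its axis at its underside, 50.7 mm above the worktop while loose; z up, x along the wing. Hub 20 mm across, 14 mm high; flat upright wing 44 mm long (x), 10 mm thick (y), from 12 to 40 mm above the origin, to be pinched across its thickness. Tightens clockwise seen from above
- thread_3 (a joint): how far the thread under nut_3 has yielded, rad: 0 while sound. A torque above 0.23 N m on the nut at its stop makes it yield, for good; 0.2 rad is a stripped thread. Every nut first has 0.2 to 0.75 rad of slack (unseen, each its own) at 0.02 N m, then turns 0.6 rad against the gasket at 0.04 to 0.09 N m, sinking 1.8 mm, to a hard stop, and stays where it is left
- nut_4: dark steel wing nut at the cell's near left (-x, +y) corner, 50 mm from its centre along x and y; opposite nut_2. Origin on its axis at its underside, 50.7 mm above the worktop while loose; z up, x along the wing. Hub 20 mm across, 14 mm high; flat upright wing 44 mm long (x), 10 mm thick (y), from 12 to 40 mm above the origin, to be pinched across its thickness. Tightens clockwise seen from above
- thread_4 (a joint): how far the thread under nut_4 has yielded, rad: 0 while sound. A torque above 0.23 N m on the nut at its stop makes it yield, for good; 0.2 rad is a stripped thread. Every nut first has 0.2 to 0.75 rad of slack (unseen, each its own) at 0.02 N m, then turns 0.6 rad against the gasket at 0.04 to 0.09 N m, sinking 1.8 mm, to a hard stop, and stays where it is left
- small_weight: small brass calibration weight with a knob, 14 mm across and 21 mm high, standing on the middle of the cover; origin at the centre of its underside
- stapler: blue stapler 34x128x58 mm, lying or standing on the worktop; origin at the centre of its underside; to be left alone
- hex_key: black hex key 28x82x6 mm, lying or standing on the worktop; origin at the centre of its underside; to be left alone
- usb_stick: blue usb stick 18x50x8 mm, lying or standing on the worktop; origin at the centre of its underside; to be left alone
- marker_pen: white marker pen with a black cap, 134 mm long, 18 mm thick, lying or standing on the worktop; origin at the centre of its underside; to be left alone
- calculator: pocket calculator 120x68x16 mm, lying or standing on the worktop; origin at the centre of its underside; to be left alone
- screwdriver: screwdriver with a yellow handle, 185 mm long, 25 mm thick, lying or standing on the worktop; origin at the centre of its underside; to be left alone
- tape_roll: roll of clear tape, 76 mm across, 24 mm high, lying or standing on the worktop; origin at the centre of its underside; to be left alone
- weighing_bottle: low glass weighing bottle with a stopper, 41 mm across, 45 mm high, lying or standing on the worktop; origin at the centre of its underside; to be left alone

How it is judged:
By the outcome, as a careful person would: the job done as asked, in the order asked, and still so for the second after the job is handed in, with the robot touching nothing.
It also fails if it takes over 72 s, if anything falls off the work surface, if the arm or the gripper's body presses on something with over 40 N, if the wrist force passes 120 N, or if a joint passes its speed limit or range.

## Working session

There is one attempt and no reset: what is moved stays moved. The work goes in short steps, Python scripts to look and compute and a tool call to move; the robot and the scene stay as the last step left them, time stands still between calls to the robot, and variables do not carry over. Pictures are saved under pics/ and viewed, about 8 in all and at most 12, crops included, and the job is handed in when it is done.

Besides the shell and the picture viewer there is one more tool, called after "Emit:" as name(argument=value, ...), one argument or row to a line, values as JSON. servo_tool: Moves the arm, as the interface text tells. Scaled input: -1 to 1 covers 20 cm each way for a shift and pi rad each way for a turn. Its arguments: {"type":"object","properties":{"slide":{"type":"array","items":{"type":"array","items":{"type":"number"}}},"rot":{"type":"array","items":{"type":"array","items":{"type":"number"}}},"claw":{"type":"array","items":{"type":"number"}}},"required":["slide","rot","claw"]}

```bash
mkdir -p pics; cat > h.py <<'E'
import numpy as np, cv2
from plant import *
def K(c): 
    return c["frame"].shape[0]/2/np.tan(np.radians(c["vertical_fov"])/2)
def world(c,u,v,d):
    f=K(c); p=np.stack([(u-c["cx"])*d/f,(v-c["cy"])*d/f,d],-1)
    return p@np.array(c["rotation"]).T+np.array(c["position"])
def cloud(c):
    v,u=np.mgrid[0:c["depth"].shape[0],0:c["depth"].shape[1]]
    return world(c,u,v,c["depth"])
def pix(c,P):
    p=(np.asarray(P)-c["position"])@np.array(c["rotation"]); f=K(c)
    return p[...,0]/p[...,2]*f+c["cx"],p[...,1]/p[...,2]*f+c["cy"]
E
python3 - <<'E'
from h import *
o=get_obs();print({k:np.round(v,3) for k,v in o.items()})
ims=[]
for n in("side","top"):
    c=capture(n);ims.append(c);cv2.imwrite(f"pics/{n}0.png",c["frame"][...,::-1])
    print(n,np.round(c["position"],1),np.round(c["rotation"],3).tolist(),c["vertical_fov"],c["cx"],c["cy"])
    W=cloud(c)
    for q in("cell","nut_1","small_weight","cover"):
        for s in silhouettes(q,n):
            m=s["pixels"]&(c["depth"]>0);P=W[m]
            print(q,round(s["confidence"],2),np.round(s["box"]),m.sum(),np.round(np.median(P,0),1) if m.sum() else None, np.round(np.percentile(P[:,2],[5,95]),1) if m.sum() else None)
np.save("c0.npy",ims,allow_pickle=True)
E
```

```text
{'time': np.float64(0.0), 'joint_positions': array([-1.247,  0.343,  1.525, -0.   ,  1.275, -0.146]), 'dq': array([ 0.   ,  0.   ,  0.001, -0.   ,  0.   ,  0.001]), 'tau': array([  0.   , -43.124, -24.422,   0.072,   0.056,  -0.   ]), 'tool_pos': array([ 237.549, -467.716,  226.06 ]), 'tcp_rot': array([-3.14, -0.  ,  0.47]), 'contact_force': array([ 0.126,  0.132, -0.112]), 'moment': array([-0.005,  0.031, -0.011]), 'grip_width': np.float64(91.65)}
side [ 859.4 1200.8  925.6] [-2.173, 0.006, 2.861] 47.60851287325984 272.5431886868982 200.12668931637893Traceback (most recent call last):
  File "<stdin>", line 7, in <module>
  File "h.py", line 10, in cloud
    return world(c,u,v,c["depth"])
  File "h.py", line 7, in world
    return p@np.array(c["rotation"]).T+np.array(c["position"])
           ~~~~~~~~~~~~~~~~~~~~~~~~~~~^~~~~~~~~~~~~~~~~~~~~~~~
ValueError: operands could not be broadcast together with shapes (420,560) (3,)
```

```bash
sed -i '1a from scipy.spatial.transform import Rotation as Ro' h.py; sed -i 's/np.array(c\["rotation"\])/Ro.from_euler("xyz",c["rotation"]).as_matrix()/' h.py
python3 - <<'E'
from h import *
import pickle
ims={}
for n in("side","top"):
    c=capture(n);ims[n]=c;cv2.imwrite(f"pics/{n}0.png",c["frame"][...,::-1])
    print(n,np.round(c["position"],1),np.round(c["rotation"],3).tolist(),c["vertical_fov"],c["cx"],c["cy"])
    W=cloud(c)
    for q in("cell","nut_1","small_weight","cover"):
        for s in silhouettes(q,n):
            m=s["pixels"]&(c["depth"]>0);P=W[m]
            print(q,round(s["confidence"],2),np.round(s["box"]),m.sum(),np.round(np.median(P,0),1) if m.sum() else None, np.round(np.percentile(P[:,2],[5,95]),1) if m.sum() else None)
pickle.dump(ims,open("c0.pkl","wb"))
cv2.imwrite("pics/both.png",np.hstack([cv2.resize(ims[n]["frame"],(400,300)) for n in ims])[...,::-1])
E
```

```text
side [ 859.4 1200.8  925.6] [-2.173, 0.006, 2.861] 47.60851287325984 272.5431886868982 200.12668931637893
cell 0.68 [260. 219. 317. 253.] 502 [521.9 172.7  18.7] [ 2.3 30.2]
nut_1 0.65 [270. 221. 280. 237.] 118 [558.7 152.8  75.5] [54.6 90.3]
nut_1 0.58 [297. 201. 310. 216.] 110 [444.1  68.8  76.8] [59.5 89.6]
nut_1 0.56 [301. 221. 316. 235.] 109 [460.  167.2  77.3] [63.  89.3]
small_weight 0.5 [303. 252. 351. 279.] 938 [447.9 293.3  32.4] [ 1.6 55.2]
cover 0.82 [268. 211. 315. 247.] 1001 [499.6 124.5  42.3] [34.3 46.5]
cover 0.61 [271. 223. 279. 235.] 119 [560.4 149.5  76.7] [54.6 91.2]
top [ 182.3   -7.2 1484.5] [-2.917, 0.003, -1.664] 44.105952924701604 278.327903389343 214.14544085315634
cell 0.49 [207. 193. 261. 252.] 201 [440.3  83.9  23.1] [ 2.8 32.4]
nut_1 0.52 [210. 228. 214. 244.] 85 [456.5 155.9  86.9] [62.7 94.3]
nut_1 0.41 [247. 194. 256. 213.] 98 [540.9  41.8  81.5] [ 5.8 94.3]
nut_1 0.39 [211. 196. 218. 211.] 76 [554.8 140.8  86.5] [60.8 94.4]
cover 0.83 [206. 198. 260. 250.] 1885 [499.3  99.3  43.6] [38.4 49.2]
```

View pics/top0.png

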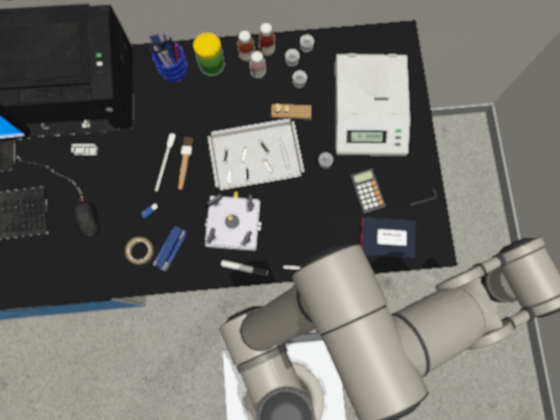

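View pics/side0.png

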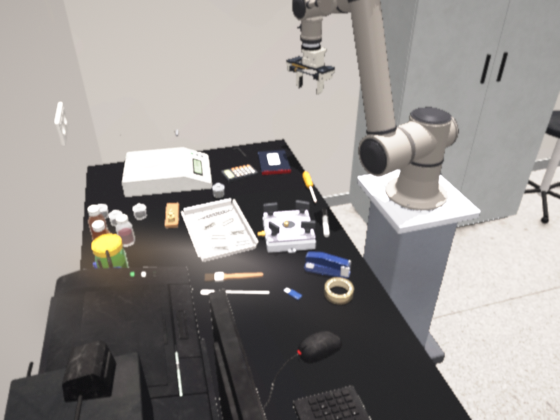

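The top view shows the cell at about (232,222) px, nipple pointing right, with four dark wings at the corners; the marker is below it and the stapler to the left. In the side view the cell is at about (290,230), and its surroundings look free for a vertical approach.

```bash
cat > est.py <<'E'
from h import *
def wings(ims,ctr,yaw,zoff=0,r=30,names=("side","top")):
    R=Ro.from_euler("z",yaw).as_matrix()[:2,:2]
    out={}
    for i,s in enumerate([(1,1),(1,-1),(-1,-1),(-1,1)],1):
        p=np.array(ctr)+R@(50*np.array(s))
        for n in names:
            W=cloud(ims[n]).reshape(-1,3); I=ims[n]["frame"].reshape(-1,3)
            m=(np.hypot(*(W[:,:2]-p).T)<r)&(W[:,2]>70)&(W[:,2]<100)
            P=W[m][:,:2]
            if len(P)<8: print(i,n,"few");continue
            w,V=np.linalg.eigh(np.cov(P.T)); a=np.arctan2(V[1,1],V[0,1])
            print(i,n,len(P),"nominal",np.round(p,1),"mean",np.round(P.mean(0),1),"mid",np.round((P.max(0)+P.min(0))/2,1),"yaw",round(a%np.pi,2),"std",np.round(np.sqrt(w),1),"ztop",round(np.percentile(W[m][:,2],95),1))
E
python3 - <<'E'
from est import *
import pickle
ims=pickle.load(open("c0.pkl","rb"))
for n in ims:
    W=cloud(ims[n]).reshape(-1,3)
    m=(abs(W[:,2]-43)<6)&(np.hypot(W[:,0]-500,W[:,1]-100)<115)
    P=W[m][:,:2].astype(np.float32); (c,sz,a)=cv2.minAreaRect(P)
    print(n,len(P),np.round(c,1),np.round(sz,1),round(a,1),"z",np.median(W[m][:,2]))
    m=(abs(W[:,2]-15)<12)&(np.hypot(W[:,0]-500,W[:,1]-100)<125)
    P=W[m][:,:2].astype(np.float32); (c,sz,a)=cv2.minAreaRect(P);print(" base",len(P),np.round(c,1),np.round(sz,1),round(a,1))
    for q in("nut_1","cell","cover"): pass
# yaw guess from the nut silhouettes, fit below
    c=ims[n]; 
wings(ims,(500,100),-0.13)
E
```

```text
side 999 [500.4 105.9] [150.4 138.3] 80.6 z 42.65288038629444
 base 556 [504.8 128.9] [187.4 247. ] 79.9
top 1827 [500.8 100.5] [139.3 139.3] 80.4 z 43.57783002852875
 base 849 [499.9  98.5] [244.4 247.6] 62.8
1 side 90 nominal [556.1 143.1] mean [558.8 150.2] mid [558.5 148.5] yaw 2.07 std [ 3.1 13.6] ztop 91.3
1 top 78 nominal [556.1 143.1] mean [557.  139.5] mid [557.6 139.5] yaw 2.05 std [ 3.  12.3] ztop 94.3
2 side 88 nominal [543.1  43.9] mean [542.5  50.4] mid [541.4  47.1] yaw 3.04 std [ 3.6 12.4] ztop 90.4
2 top 66 nominal [543.1  43.9] mean [539.   41.5] mid [540.4  41.4] yaw 3.04 std [ 3. 13.] ztop 95.1
3 side 95 nominal [443.9  56.9] mean [443.7  67.5] mid [442.3  66.2] yaw 2.57 std [ 3.4 12.8] ztop 90.3
3 top 71 nominal [443.9  56.9] mean [441.5  59. ] mid [442.1  59. ] yaw 2.55 std [ 3.1 12.4] ztop 94.1
4 side 103 nominal [456.9 156.1] mean [460.6 165.7] mid [459.  165.6] yaw 2.76 std [ 3.3 12.9] ztop 90.5
4 top 74 nominal [456.9 156.1] mean [458.4 157.1] mid [458.6 158.1] yaw 2.74 std [ 3.1 12.6] ztop 94.6
```

Emit:
servo_tool(
  slide=[
    [0.25, -0.177, 0],
    [0.5, -0.355, 0],
    [0.75, -0.53, 0],
    [0.936, -0.665, 0],
    [0.936, -0.665, 0],
  ],
  rot=[
    [0, 0, 0],
    [0, 0, 0],
    [0, 0, 0],
    [0, 0, 0],
    [0, 0, 0],
  ],
  claw=[40, 40, 40, 40, 40],
)

```text
time: 1.18
tool_pos: [345.3, -262.4, 227.0]
tcp_rot: [3.141, -0.0, 0.474]
contact_force: [0.1, 0.3, 0.1]
grip_width: 46.5
```

Emit:
servo_tool(
  slide=[
    [0.25, -0.177, 0],
    [0.5, -0.355, 0],
    [0.75, -0.53, 0],
    [0.936, -0.665, 0],
    [0.936, -0.665, 0],
  ],
  rot=[
    [0, 0, 0],
    [0, 0, 0],
    [0, 0, 0],
    [0, 0, 0],
    [0, 0, 0],
  ],
  claw=[40, 40, 40, 40, 40],
)

```text
time: 1.8
tool_pos: [452.2, -60.0, 226.6]
tcp_rot: [3.141, -0.0, 0.474]
contact_force: [-0.3, -0.4, 0.1]
grip_width: 40.1
```

Emit:
servo_tool(
  slide=[
    [0.25, -0.177, 0],
    [0.5, -0.355, 0],
    [0.75, -0.53, 0],
    [0.936, -0.665, 0],
    [0.936, -0.665, 0],
  ],
  rot=[
    [0, 0, 0],
    [0, 0, 0],
    [0, 0, 0],
    [0, 0, 0],
    [0, 0, 0],
  ],
  claw=[40, 40, 40, 40, 40],
)

```text
time: 2.42
tool_pos: [559.0, 142.5, 225.9]
tcp_rot: [3.142, 0.0, 0.472]
contact_force: [-0.9, 0.1, -0.0]
grip_width: 40.3
```

Emit:
servo_tool(
  slide=[
    [0, 0, 0],
    [0, 0, 0.1],
    [0, 0, 0.2],
    [0, 0, 0.25],
    [0, 0, 0.25],
  ],
  rot=[
    [0, 0, -0.055],
    [0, 0, -0.11],
    [0, 0, -0.165],
    [0, 0, -0.22],
    [0, 0, -0.253],
  ],
  claw=[40, 40, 40, 40, 40],
)

```text
time: 3.05
tool_pos: [557.3, 139.0, 175.7]
tcp_rot: [-3.14, 0.002, 1.267]
contact_force: [1.0, -0.3, -0.0]
grip_width: 39.9
```

Emit:
servo_tool(
  slide=[
    [0, 0, 0],
    [0, 0, 0.1],
    [0, 0, 0.2],
    [0, 0, 0.24],
    [0, 0, 0.24],
  ],
  rot=[
    [0, 0, -0.055],
    [0, 0, -0.11],
    [0, 0, -0.165],
    [0, 0, -0.22],
    [0, 0, -0.253],
  ],
  claw=[40, 40, 40, 40, 40],
)

```text
time: 3.68
tool_pos: [557.3, 138.9, 127.8]
tcp_rot: [-3.139, 0.0, 2.061]
contact_force: [-0.9, -0.0, 0.8]
grip_width: 39.9
```

```bash
cat >> h.py <<'E'
def st():
    o=get_obs();print("t",round(float(o["time"]),2),"tcp",np.round(o["tool_pos"],1),"rpy",np.round(o["tcp_rot"],3),"F",np.round(o["contact_force"],2),"M",np.round(o["moment"],3),"w",np.round(o["grip_width"],1),"q6",np.round(o["joint_positions"][5],2));return o
def go(p,yaw):
    o=get_obs();R=Ro.from_euler("xyz",o["tcp_rot"]); d=R.inv().apply(np.array(p)-o["tool_pos"])
    r=(R.inv()*Ro.from_euler("xyz",[np.pi,0,yaw])).as_rotvec()
    print("slide",np.round(d/200,4),"rot",np.round(r/np.pi,4))
E
python3 - <<'E'
from h import *
o=st()
for n in("side","top"):
    c=capture(n); u,v=pix(c,o["tool_pos"]); print(n,u,v); 
    f=c["frame"].copy(); u0,v0=int(u)-50,int(v)-38
    g=cv2.resize(f[v0:v0+75,u0:u0+100],None,fx=4,fy=4,interpolation=cv2.INTER_CUBIC); cv2.circle(g,(int((u-u0)*4),int((v-v0)*4)),3,(255,0,0),1)
    (globals().setdefault("L",[])).append(g)
cv2.imwrite("pics/close1.png",np.hstack(L)[...,::-1])
E
```

```text
t 3.67 tcp [557.3 138.9 127.8] rpy [-3.139  0.     2.061] F [-0.88 -0.01  0.81] M [ 0.018 -0.097  0.007] w 39.9 q6 -0.38
side 272.835397732632 211.48800857129626
top 213.19875740397367 196.11405922387286
```

View pics/close1.png

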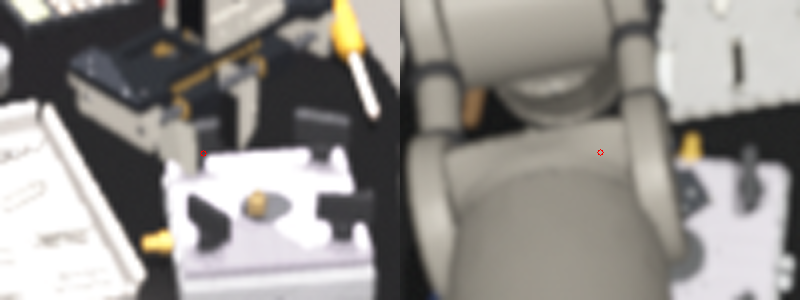

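```bash
python3 - <<'E'
from h import *
o=st(); t=o["tool_pos"];a=o["tcp_rot"][2]; ex=np.array([np.cos(a),np.sin(a)]);ey=np.array([np.sin(a),-np.cos(a)])
c=capture("side");W=cloud(c).reshape(-1,3);d=W[:,:2]-t[:2]
for z0 in(120,126,134,142,150,158):
    m=(np.hypot(*d.T)<70)&(W[:,2]>=z0)&(W[:,2]<z0+8)
    y=d[m]@ey;x=d[m]@ex; i=np.argsort(y);print(z0,"y",np.round(y[i]).astype(int).tolist(),"x",np.round(x[i]).astype(int).tolist())
E
```

```text
t 3.77 tcp [557.8 139.4 128.6] rpy [-3.141  0.     2.058] F [ 0.31 -0.61 -0.59] M [-0.009 -0.1    0.009] w 40.4 q6 -0.37
120 y [-22, 22] x [8, 12]
126 y [-28, -24, -23, -23, -22, -22, -20, -19, -19, -18, 20, 22, 27] x [14, 13, 2, 15, -1, 8, 14, -2, 6, 11, 10, 12, 13]
134 y [-40, -34, -34, -30, -30, -28, -28, -25, -24, -22, -22, -22, -22, -22, -21, -21, -21, -20, -19, -19, -19, -19, -19, -18, 22, 22, 26, 27, 27, 30, 30, 32, 33, 35, 35, 35, 36] x [10, 11, 12, 11, 12, 9, 14, -12, 13, 3, 7, -1, -5, 7, -4, -8, 9, 1, 14, 14, 14, 7, -6, -1, 12, 12, 12, 17, 13, 12, 13, 11, 15, 1, -7, 5, -2]
142 y [-38, -38, -35, -33, -28, -26, -24, -24, -23, -22, -22, -21, -21, -21, -21, -20, -20, -20, -20, -19, -18, -17, 22, 22, 27, 28, 29, 31, 31, 34, 35, 36, 36, 36, 37, 37, 38, 38, 39, 39] x [12, 12, 11, 12, 14, 12, 9, 13, 10, 12, 8, 16, 4, -4, 1, 9, -3, -7, 2, 2, 7, 0, 12, 12, 13, 14, 16, 9, 13, 4, 1, -2, -5, 3, 11, 16, 12, 0, -2, 10]
150 y [-38, -36, -34, -30, -29, -28, -27, -24, -23, -23, -22, -21, -21, -21, -21, -21, -20, -20, -20, -20, -20, -18, 21, 22, 22, 25, 26, 31, 32, 32, 34, 35, 36, 36, 37, 37, 38, 38, 38, 38, 38] x [12, 13, 12, 15, 13, 14, 11, 13, -6, 7, -5, 8, 0, 12, 0, 13, -7, 5, 9, 5, 6, 3, 11, 12, 12, 11, 13, 13, 14, 15, 13, 10, -1, 7, 16, 8, 0, 13, 1, -3, 5]
158 y [-37, -35, -34, -32, -31, -30, -27, -27, -27, -26, -25, -25, -25, -23, -23, -22, -22, -22, -20, -20, -19, -18, 22, 25, 27, 32, 34, 35, 36, 36, 36, 37, 37, 37, 39, 39, 39, 39, 39, 40, 40, 41] x [12, 14, 12, 14, 10, 15, 15, 11, 15, 15, 12, -8, 5, 14, 2, -5, 12, 12, 9, 5, -2, 3, 13, 11, 13, 14, 16, 14, 10, 15, 7, 4, 16, 8, -2, 2, 14, -2, 6, 11, 8, 0]
```

The side view shows the open jaws straddling the nut_1 wing, at about (210,150) in the left crop. The side camera reads about 3 mm too far in +y; corrected, it agrees with the top camera to about 1.5 mm. Descending and pinching nut_1.

Emit:
servo_tool(
  slide=[
    [0.01, 0.011, 0.1],
    [0.01, 0.011, 0.2],
    [0.01, 0.011, 0.27],
    [0.01, 0.011, 0.296],
    [0.01, 0.011, 0.296],
  ],
  rot=[
    [0, 0, 0],
    [0, 0, 0],
    [0, 0, 0],
    [0, 0, 0],
    [0, 0, 0],
  ],
  claw=[40, 40, 40, 40, 40],
)

```text
time: 4.45
tool_pos: [558.9, 144.4, 69.6]
tcp_rot: [-3.141, 0.0, 2.059]
contact_force: [-0.5, -0.3, 0.3]
grip_width: 39.9
```

```bash
python3 -c "
from h import *
st()"
```

```text
t 4.45 tcp [558.9 144.4  69.6] rpy [-3.141  0.     2.059] F [-0.54 -0.27  0.32] M [ 0.009 -0.11  -0.006] w 39.9 q6 -0.37
```

Emit:
servo_tool(
  slide=[
    [0, 0, 0],
    [0, 0, 0],
    [0, 0, 0],
    [0, 0, 0],
    [0, 0, 0],
  ],
  rot=[
    [0, 0, 0],
    [0, 0, 0],
    [0, 0, 0],
    [0, 0, 0],
    [0, 0, 0],
  ],
  claw=[30, 20, 14, 6, 6],
)

```text
time: 5.08
tool_pos: [558.5, 144.5, 69.6]
tcp_rot: [-3.141, 0.0, 2.06]
contact_force: [-1.8, -0.7, 2.4]
grip_width: 9.6
```

```bash
python3 -c "
from h import *
st()"
```

```text
t 5.08 tcp [558.5 144.5  69.6] rpy [-3.141  0.     2.06 ] F [-1.78 -0.66  2.44] M [-0.201  0.22  -0.008] w 9.6 q6 -0.37
```

Emit:
servo_tool(
  slide=[
    [0, 0, 0],
    [0, 0, 0],
    [0, 0, 0],
    [0, 0, 0],
    [0, 0, 0],
  ],
  rot=[
    [0, 0, 0.025],
    [0, 0, 0.05],
    [0, 0, 0.075],
    [0, 0, 0.1],
    [0, 0, 0.1],
  ],
  claw=[6, 6, 6, 6, 6],
)

```text
time: 5.7
tool_pos: [558.8, 144.6, 69.4]
tcp_rot: [-3.142, 0.0, 1.746]
contact_force: [-0.8, -1.1, 0.7]
grip_width: 9.6
```

```bash
python3 -c "
from h import *
st()"
```

```text
t 5.7 tcp [558.8 144.6  69.4] rpy [-3.142  0.     1.746] F [-0.78 -1.06  0.68] M [-0.121 -0.013 -0.007] w 9.6 q6 -0.05
```

Emit:
servo_tool(
  slide=[
    [0, 0, 0],
    [0, 0, 0],
    [0, 0, 0],
    [0, 0, 0],
    [0, 0, 0],
  ],
  rot=[
    [0, 0, 0.02],
    [0, 0, 0.04],
    [0, 0, 0.06],
    [0, 0, 0.07],
    [0, 0, 0.07],
  ],
  claw=[6, 6, 6, 6, 6],
)

```text
time: 6.32
tool_pos: [558.9, 144.6, 69.1]
tcp_rot: [-3.142, 0.0, 1.527]
contact_force: [1.9, -0.8, -5.2]
grip_width: 9.6
```

```bash
python3 -c "
from h import *
st()"
```

```text
t 6.33 tcp [558.9 144.6  69.1] rpy [-3.142  0.     1.527] F [ 1.95 -0.78 -5.25] M [-0.183 -0.495  0.045] w 9.6 q6 0.16
```

Emit:
servo_tool(
  slide=[
    [0, 0, 0.001],
    [0, 0, 0.003],
    [0, 0, 0.004],
    [0, 0, 0.0045],
    [0, 0, 0.0045],
  ],
  rot=[
    [0, 0, 0.02],
    [0, 0, 0.04],
    [0, 0, 0.055],
    [0, 0, 0.065],
    [0, 0, 0.065],
  ],
  claw=[6, 6, 6, 6, 6],
)

```text
time: 6.95
tool_pos: [559.1, 144.6, 68.5]
tcp_rot: [3.141, 0.0, 1.322]
contact_force: [2.5, -1.8, -5.2]
grip_width: 9.7
```

```bash
python3 -c "
from h import *
st()"
```

```text
t 6.95 tcp [559.1 144.6  68.5] rpy [3.141 0.    1.322] F [ 2.51 -1.83 -5.2 ] M [-0.277 -0.619  0.081] w 9.7 q6 0.37
```

Emit:
servo_tool(
  slide=[
    [0, 0, 0.001],
    [0, 0, 0.002],
    [0, 0, 0.002],
    [0, 0, 0.002],
  ],
  rot=[
    [0, 0, 0.013],
    [0, 0, 0.026],
    [0, 0, 0.035],
    [0, 0, 0.035],
  ],
  claw=[6, 6, 6, 6],
)

```text
time: 7.45
tool_pos: [559.2, 144.6, 68.2]
tcp_rot: [3.141, -0.0, 1.212]
contact_force: [3.5, -2.0, -5.0]
grip_width: 9.6
```

```bash
python3 -c "
from h import *
st()"
```

```text
t 7.45 tcp [559.2 144.6  68.2] rpy [ 3.141 -0.     1.212] F [ 3.51 -2.04 -5.  ] M [-0.393 -0.831  0.182] w 9.6 q6 0.48
```

Emit:
servo_tool(
  slide=[
    [0, 0, 0.0003],
    [0, 0, 0.0003],
  ],
  rot=[
    [0, 0, 0.006],
    [0, 0, 0.006],
  ],
  claw=[6, 6],
)

```text
time: 7.7
tool_pos: [559.2, 144.6, 68.2]
tcp_rot: [3.141, -0.0, 1.192]
contact_force: [4.3, -1.1, -4.9]
grip_width: 9.5
```

```bash
python3 -c "
from h import *
st()"
```

```text
t 7.7 tcp [559.2 144.6  68.2] rpy [ 3.141 -0.     1.192] F [ 4.27 -1.1  -4.93] M [-0.425 -0.942  0.258] w 9.5 q6 0.5
```

Torque jumped from 0.08 to 0.18–0.26 N m over a few hundredths of a radian, so nut_1 is on its stop (after about 0.85 rad). I'll release it and go to the diagonal nut_3.

Emit:
servo_tool(
  slide=[
    [0, 0, 0],
    [0, 0, 0],
    [0, 0, -0.06],
    [0, 0, -0.22],
    [0, 0, -0.22],
  ],
  rot=[
    [0, 0, -0.006],
    [0, 0, -0.006],
    [0, 0, -0.006],
    [0, 0, -0.006],
    [0, 0, -0.006],
  ],
  claw=[25, 40, 40, 40, 40],
)

```text
time: 8.32
tool_pos: [560.5, 145.1, 115.4]
tcp_rot: [3.137, -0.003, 1.211]
contact_force: [0.2, 1.1, 0.8]
grip_width: 39.6
```

Emit:
servo_tool(
  slide=[
    [-0.2, -0.128, 0],
    [-0.4, -0.256, 0],
    [-0.6, -0.384, 0],
    [-0.6, -0.384, 0],
    [-0.6, -0.384, 0],
  ],
  rot=[
    [0, 0, 0],
    [0, 0, 0],
    [0, 0, 0],
    [0, 0, 0],
    [0, 0, 0],
  ],
  claw=[40, 40, 40, 40, 40],
)

```text
time: 8.95
tool_pos: [445.5, 59.4, 112.5]
tcp_rot: [3.14, -0.001, 1.211]
contact_force: [0.6, 0.1, -0.8]
grip_width: 39.9
```

Emit:
servo_tool(
  slide=[
    [0, 0, 0],
    [0, 0, 0],
    [0, 0, 0],
    [0, 0, 0],
    [0, 0, 0],
  ],
  rot=[
    [0, 0, -0.05],
    [0, 0, -0.1],
    [0, 0, -0.15],
    [0, 0, -0.2],
    [0, 0, -0.216],
  ],
  claw=[40, 40, 40, 40, 40],
)

```text
time: 9.57
tool_pos: [445.9, 60.0, 112.1]
tcp_rot: [3.141, 0.0, 1.894]
contact_force: [-0.9, 0.5, -0.2]
grip_width: 40.0
```

Emit:
servo_tool(
  slide=[
    [0, 0, 0],
    [0, 0, 0],
    [0, 0, 0],
    [0, 0, 0],
    [0, 0, 0],
  ],
  rot=[
    [0, 0, -0.05],
    [0, 0, -0.1],
    [0, 0, -0.15],
    [0, 0, -0.2],
    [0, 0, -0.216],
  ],
  claw=[40, 40, 40, 40, 40],
)

```text
time: 10.2
tool_pos: [445.9, 60.1, 112.1]
tcp_rot: [3.141, 0.001, 2.572]
contact_force: [-0.4, -0.4, 0.7]
grip_width: 40.2
```

```bash
python3 - <<'E'
from est import *
st()
ims={n:capture(n) for n in("side","top")}
wings(ims,(500.8,101.2),-0.168)
st(); go((443.3,61.8,69.5),2.56)
E
```

```text
t 10.2 tcp [445.9  60.1 112.1] rpy [3.141e+00 1.000e-03 2.572e+00] F [-0.39 -0.37  0.67] M [ 0.025 -0.173  0.013] w 40.2 q6 -1.04
1 side 48 nominal [558.5 142.1] mean [560.  153.9] mid [558.7 149.6] yaw 1.17 std [ 2.8 12.1] ztop 90.4
1 top few
2 side 91 nominal [541.7  43.5] mean [543.   50.6] mid [542.3  48.5] yaw 3.03 std [ 3.4 12.3] ztop 91.0
2 top few
3 side 89 nominal [443.1  60.3] mean [443.4  67.4] mid [441.9  65.2] yaw 2.56 std [ 3.4 12.5] ztop 91.8
3 top few
4 side 108 nominal [459.9 158.9] mean [460.1 166.2] mid [459.1 167.1] yaw 2.74 std [ 3.  12.9] ztop 90.8
4 top few
t 10.3 tcp [445.7  60.  112.1] rpy [3.141e+00 1.000e-03 2.570e+00] F [ 0.03 -0.6  -0.87] M [ 0.099 -0.113 -0.012] w 40.1 q6 -1.04
slide [0.0153 0.0009 0.2128] rot [0.0001 0.0002 0.0031]
```

Emit:
servo_tool(
  slide=[
    [0.015, 0.001, 0.05],
    [0.015, 0.001, 0.12],
    [0.015, 0.001, 0.18],
    [0.015, 0.001, 0.213],
    [0.015, 0.001, 0.213],
  ],
  rot=[
    [0, 0, 0.002],
    [0, 0, 0.002],
    [0, 0, 0.002],
    [0, 0, 0.002],
    [0, 0, 0.002],
  ],
  claw=[40, 40, 40, 40, 30],
)

```text
time: 10.92
tool_pos: [442.0, 61.2, 69.0]
tcp_rot: [-3.141, -0.001, 2.562]
contact_force: [-0.0, -0.6, 0.2]
grip_width: 34.4
```

Emit:
servo_tool(
  slide=[
    [0, 0, 0],
    [0, 0, 0],
    [0, 0, 0],
    [0, 0, 0],
    [0, 0, 0],
  ],
  rot=[
    [0, 0, 0],
    [0, 0, 0],
    [0, 0, 0],
    [0, 0, 0],
    [0, 0, 0],
  ],
  claw=[25, 20, 14, 6, 6],
)

```text
time: 11.55
tool_pos: [443.0, 61.8, 69.8]
tcp_rot: [3.14, 0.001, 2.562]
contact_force: [2.4, 4.3, 0.2]
grip_width: 9.8
```

```bash
python3 -c "
from h import *
st()"
```

```text
t 11.55 tcp [443.   61.8  69.8] rpy [3.140e+00 1.000e-03 2.562e+00] F [2.4  4.3  0.21] M [ 0.943 -0.489  0.005] w 9.8 q6 -1.03
```

Emit:
servo_tool(
  slide=[
    [0, 0, 0],
    [0, 0, 0],
    [0, 0, 0],
    [0, 0, 0],
    [0, 0, 0],
  ],
  rot=[
    [0, 0, 0.02],
    [0, 0, 0.04],
    [0, 0, 0.06],
    [0, 0, 0.064],
    [0, 0, 0.064],
  ],
  claw=[6, 6, 6, 6, 6],
)

```text
time: 12.18
tool_pos: [443.0, 61.8, 69.8]
tcp_rot: [3.14, 0.001, 2.361]
contact_force: [2.0, 4.5, -0.1]
grip_width: 9.8
```

```bash
python3 -c "
from h import *
st()"
```

```text
t 12.18 tcp [443.   61.8  69.8] rpy [3.140e+00 1.000e-03 2.361e+00] F [ 1.95  4.49 -0.12] M [ 0.99  -0.414 -0.062] w 9.8 q6 -0.82
```

Emit:
servo_tool(
  slide=[
    [0, 0.0015, 0],
    [0, 0.0015, 0],
    [0, 0.0015, 0],
    [0, 0.0015, 0],
  ],
  rot=[
    [0, 0, 0],
    [0, 0, 0.02],
    [0, 0, 0.035],
    [0, 0, 0.035],
  ],
  claw=[6, 6, 6, 6],
)

```text
time: 12.68
tool_pos: [443.0, 61.8, 69.7]
tcp_rot: [3.14, 0.0, 2.25]
contact_force: [1.6, 4.7, -0.0]
grip_width: 9.7
```

```bash
python3 -c "
from h import *
st()"
```

```text
t 12.68 tcp [443.   61.8  69.7] rpy [3.14 0.   2.25] F [ 1.63  4.67 -0.05] M [ 0.965 -0.442 -0.032] w 9.7 q6 -0.71
```

Emit:
servo_tool(
  slide=[
    [0, 0, 0],
    [0, 0, 0],
    [0, 0, 0],
  ],
  rot=[
    [0, 0, 0.02],
    [0, 0, 0.035],
    [0, 0, 0.035],
  ],
  claw=[6, 6, 6],
)

```text
time: 13.05
tool_pos: [442.9, 61.9, 69.4]
tcp_rot: [3.14, -0.0, 2.14]
contact_force: [2.3, 5.9, -2.7]
grip_width: 10.1
```

```bash
python3 -c "
from h import *
st()"
```

```text
t 13.05 tcp [442.9  61.9  69.4] rpy [ 3.14 -0.    2.14] F [ 2.31  5.95 -2.65] M [ 0.956 -0.605  0.054] w 10.1 q6 -0.6
```

Emit:
servo_tool(
  slide=[
    [0.001, 0.0015, 0.002],
    [0.001, 0.0015, 0.003],
    [0.001, 0.0015, 0.004],
    [0.001, 0.0015, 0.005],
    [0.001, 0.0015, 0.005],
  ],
  rot=[
    [0, 0, 0.025],
    [0, 0, 0.05],
    [0, 0, 0.075],
    [0, 0, 0.1],
    [0, 0, 0.1],
  ],
  claw=[6, 6, 6, 6, 6],
)

```text
time: 13.68
tool_pos: [443.0, 62.0, 68.5]
tcp_rot: [3.141, -0.0, 1.827]
contact_force: [2.7, 3.4, -1.5]
grip_width: 10.3
```

```bash
python3 -c "
from h import *
st()"
```

```text
t 13.68 tcp [443.   62.   68.5] rpy [ 3.141 -0.     1.827] F [ 2.73  3.37 -1.53] M [ 0.8   -0.514 -0.001] w 10.3 q6 -0.29
```

Emit:
servo_tool(
  slide=[
    [0, 0, 0.0005],
    [0, 0, 0.001],
    [0, 0, 0.001],
  ],
  rot=[
    [0, 0, 0.01],
    [0, 0, 0.016],
    [0, 0, 0.016],
  ],
  claw=[6, 6, 6],
)

```text
time: 14.05
tool_pos: [443.0, 62.0, 68.4]
tcp_rot: [3.141, -0.0, 1.778]
contact_force: [2.5, 4.9, -1.7]
grip_width: 9.7
```

```bash
python3 -c "
from h import *
st()"
```

```text
t 14.05 tcp [443.   62.   68.4] rpy [ 3.141 -0.     1.778] F [ 2.53  4.95 -1.66] M [ 0.876 -0.574  0.067] w 9.7 q6 -0.24
```

```bash
cat >> h.py <<'E'
def sa(n=4):
    L=[]
    for i in range(n):
        capture("side");o=get_obs();L.append(np.r_[o["tool_pos"][2],o["tcp_rot"][2],o["contact_force"],o["moment"][2]])
    L=np.array(L);print("t",round(float(o["time"]),1),"z",round(L[:,0].mean(),2),"yaw",round(L[:,1].mean(),4),"F",np.round(L[:,2:5].mean(0),1),"Mz",np.round(L[:,5],3),"avg",round(L[:,5].mean(),3))
E
python3 -c "
from h import *
sa()"
```

```text
t 14.2 z 68.4 yaw 1.7783 F [ 2.5  4.7 -1.9] Mz [0.074 0.048 0.045 0.024] avg 0.048
```

Emit:
servo_tool(
  slide=[
    [0, 0, 0.0005],
    [0, 0, 0.0007],
    [0, 0, 0.0007],
  ],
  rot=[
    [0, 0, 0.008],
    [0, 0, 0.016],
    [0, 0, 0.016],
  ],
  claw=[6, 6, 6],
)

```text
time: 14.62
tool_pos: [443.0, 62.0, 68.3]
tcp_rot: [3.141, -0.0, 1.728]
contact_force: [2.8, 3.1, -1.6]
grip_width: 10.0
```

```bash
python3 -c "
from h import *
sa()"
```

```text
t 14.8 z 68.27 yaw 1.728 F [ 3.   4.5 -2.2] Mz [-0.01   0.068  0.031  0.035] avg 0.031
```

Emit:
servo_tool(
  slide=[
    [0, 0, 0.0003],
    [0, 0, 0.0005],
  ],
  rot=[
    [0, 0, 0.006],
    [0, 0, 0.011],
  ],
  claw=[6, 6],
)

```text
time: 15.08
tool_pos: [443.1, 62.0, 68.2]
tcp_rot: [3.141, -0.0, 1.693]
contact_force: [1.7, 4.5, -1.0]
grip_width: 9.8
```

```bash
python3 -c "
from h import *
sa(6)"
```

```text
t 15.4 z 68.19 yaw 1.6936 F [ 2.4  4.8 -1.5] Mz [0.275 0.184 0.214 0.225 0.195 0.198] avg 0.215
```

Emit:
servo_tool(
  slide=[
    [0, 0, 0.0003],
    [0, 0, 0.0005],
  ],
  rot=[
    [0, 0, 0.006],
    [0, 0, 0.01],
  ],
  claw=[6, 6],
)

```text
time: 15.62
tool_pos: [443.1, 62.0, 68.2]
tcp_rot: [3.141, -0.0, 1.662]
contact_force: [3.0, 5.0, -0.3]
grip_width: 10.2
```

```bash
python3 -c "
from h import *
sa(6)"
```

```text
t 15.9 z 68.17 yaw 1.6623 F [ 2.2  4.8 -0.8] Mz [0.236 0.236 0.246 0.239 0.174 0.188] avg 0.22
```

Nut_3 is on its stop: the torque went from 0.03 to 0.21 N m within about 0.03 rad. My next step had been queued before I saw that reading and pressed about 0.03 rad further at about 0.22 N m. From here on there is one step per reading near the stop. Releasing and going to nut_2.

Emit:
servo_tool(
  slide=[
    [0, 0, 0],
    [0, 0, 0],
    [0, 0, -0.06],
    [0, 0, -0.22],
    [0, 0, -0.22],
  ],
  rot=[
    [0, 0, -0.006],
    [0, 0, -0.006],
    [0, 0, -0.006],
    [0, 0, -0.006],
    [0, 0, -0.006],
  ],
  claw=[25, 40, 40, 40, 40],
)

```text
time: 16.55
tool_pos: [444.2, 61.6, 114.5]
tcp_rot: [3.137, 0.001, 1.679]
contact_force: [0.3, 0.2, 0.4]
grip_width: 39.6
```

Emit:
servo_tool(
  slide=[
    [-0.06, 0.24, 0],
    [-0.126, 0.487, 0],
    [-0.126, 0.487, 0],
    [-0.126, 0.487, 0],
    [-0.126, 0.487, 0],
  ],
  rot=[
    [0, 0, 0],
    [0, 0, 0],
    [0, 0, 0],
    [0, 0, 0],
    [0, 0, 0],
  ],
  claw=[40, 40, 40, 40, 40],
)

```text
time: 17.18
tool_pos: [540.9, 47.5, 111.9]
tcp_rot: [-3.14, -0.0, 1.68]
contact_force: [0.9, -0.2, 0.0]
grip_width: 39.9
```

Emit:
servo_tool(
  slide=[
    [0, 0, 0],
    [0, 0, 0],
    [0, 0, 0],
    [0, 0, 0],
    [0, 0, 0],
  ],
  rot=[
    [0, 0, -0.05],
    [0, 0, -0.1],
    [0, 0, -0.15],
    [0, 0, -0.2],
    [0, 0, -0.216],
  ],
  claw=[40, 40, 40, 40, 40],
)

```text
time: 17.8
tool_pos: [541.3, 47.4, 112.3]
tcp_rot: [-3.141, -0.0, 2.361]
contact_force: [0.4, 0.6, 0.7]
grip_width: 40.2
```

Emit:
servo_tool(
  slide=[
    [0, 0, 0],
    [0, 0, 0],
    [0, 0, 0],
    [0, 0, 0],
    [0, 0, 0],
  ],
  rot=[
    [0, 0, -0.05],
    [0, 0, -0.1],
    [0, 0, -0.15],
    [0, 0, -0.2],
    [0, 0, -0.216],
  ],
  claw=[40, 40, 40, 40, 40],
)

```text
time: 18.42
tool_pos: [541.3, 47.5, 112.3]
tcp_rot: [-3.141, -0.0, 3.04]
contact_force: [-0.5, -0.8, -0.6]
grip_width: 40.3
```

```bash
python3 - <<'E'
from est import *
sa(); ims={n:capture(n) for n in("side","top")}
wings(ims,(501.2,103.4),-0.169,names=("side",))
st(); go((542.3,45.5,69.2),3.04)
E
```

```text
t 18.6 z 112.26 yaw 3.0372 F [ 0.1  0.2 -0.2] Mz [ 0.002 -0.006  0.002 -0.003] avg -0.001
1 side 46 nominal [558.9 144.3] mean [559.6 153.3] mid [558.  147.9] yaw 1.2 std [ 2.8 12.5] ztop 90.9
2 side 93 nominal [542.1  45.7] mean [542.8  50.2] mid [542.6  48.2] yaw 2.99 std [ 3.3 12.5] ztop 90.1
3 side 64 nominal [443.5  62.5] mean [443.9  68.8] mid [442.1  65.4] yaw 1.72 std [ 2.9 14.1] ztop 90.1
4 side 100 nominal [460.3 161.1] mean [459.9 165.9] mid [459.  165.1] yaw 2.74 std [ 3.  12.8] ztop 90.4
t 18.73 tcp [541.9  47.3 112.2] rpy [-3.142  0.     3.036] F [ 0.23 -0.99  0.77] M [ 0.125 -0.15  -0.002] w 40.0 q6 -1.52
slide [-0.0027 -0.0087  0.2148] rot [-0.      0.     -0.0013]
```

Emit:
servo_tool(
  slide=[
    [-0.003, -0.009, 0.05],
    [-0.003, -0.009, 0.12],
    [-0.003, -0.009, 0.18],
    [-0.003, -0.009, 0.214],
    [-0.003, -0.009, 0.214],
  ],
  rot=[
    [0, 0, 0],
    [0, 0, 0],
    [0, 0, 0],
    [0, 0, 0],
    [0, 0, 0],
  ],
  claw=[40, 40, 40, 40, 30],
)

```text
time: 19.35
tool_pos: [542.3, 45.4, 68.4]
tcp_rot: [-3.141, -0.001, 3.036]
contact_force: [0.8, 0.1, 0.1]
grip_width: 33.7
```

Emit:
servo_tool(
  slide=[
    [0, 0, 0],
    [0, 0, 0],
    [0, 0, 0],
    [0, 0, 0],
    [0, 0, 0],
  ],
  rot=[
    [0, 0, 0],
    [0, 0, 0],
    [0, 0, 0],
    [0, 0, 0],
    [0, 0, 0],
  ],
  claw=[25, 20, 14, 6, 6],
)

```text
time: 19.98
tool_pos: [542.7, 45.1, 69.4]
tcp_rot: [-3.141, 0.0, 3.037]
contact_force: [-0.8, -1.8, 1.4]
grip_width: 10.2
```

```bash
python3 -c "
from h import *
st();sa(3)"
```

```text
t 19.98 tcp [542.7  45.1  69.4] rpy [-3.141  0.     3.037] F [-0.76 -1.8   1.43] M [-0.262 -0.016  0.06 ] w 10.2 q6 -1.52
t 20.1 z 69.4 yaw 3.0365 F [-0.4 -2.6  1.3] Mz [ 0.029  0.031 -0.019] avg 0.014
```

Emit:
servo_tool(
  slide=[
    [0, 0, 0],
    [0, 0, 0],
    [0, 0, 0],
    [0, 0, 0],
    [0, 0, 0],
  ],
  rot=[
    [0, 0, 0.02],
    [0, 0, 0.04],
    [0, 0, 0.055],
    [0, 0, 0.06],
    [0, 0, 0.06],
  ],
  claw=[6, 6, 6, 6, 6],
)

```text
time: 20.75
tool_pos: [542.7, 45.0, 69.4]
tcp_rot: [-3.141, 0.0, 2.849]
contact_force: [-1.3, -5.0, 3.0]
grip_width: 9.8
```

```bash
python3 -c "
from h import *
st();sa(3)"
```

```text
t 20.75 tcp [542.7  45.   69.4] rpy [-3.141  0.     2.849] F [-1.27 -4.99  2.98] M [-0.806  0.009 -0.031] w 9.8 q6 -1.33
t 20.9 z 69.35 yaw 2.8486 F [-1.5 -5.1  3.6] Mz [-0.02  -0.026 -0.005] avg -0.017
```

Emit:
servo_tool(
  slide=[
    [0, 0, 0],
    [0, 0, 0],
    [0, 0, 0],
  ],
  rot=[
    [0, 0, 0.02],
    [0, 0, 0.032],
    [0, 0, 0.032],
  ],
  claw=[6, 6, 6],
)

```text
time: 21.28
tool_pos: [542.7, 45.0, 69.3]
tcp_rot: [-3.141, 0.0, 2.748]
contact_force: [-0.8, -5.1, 4.4]
grip_width: 10.1
```

```bash
python3 -c "
from h import *
st();sa(3)"
```

```text
t 21.27 tcp [542.7  45.   69.3] rpy [-3.141  0.     2.748] F [-0.82 -5.06  4.35] M [-0.997  0.033 -0.046] w 10.1 q6 -1.23
t 21.4 z 69.33 yaw 2.7479 F [-0.9 -5.2  3.3] Mz [-0.036  0.    -0.02 ] avg -0.019
```

Emit:
servo_tool(
  slide=[
    [0, 0, 0],
    [0, 0, 0],
    [0, 0, 0],
  ],
  rot=[
    [0, 0, 0.02],
    [0, 0, 0.032],
    [0, 0, 0.032],
  ],
  claw=[6, 6, 6],
)

```text
time: 21.8
tool_pos: [542.7, 44.9, 69.3]
tcp_rot: [-3.141, 0.0, 2.647]
contact_force: [-0.8, -5.1, 4.1]
grip_width: 9.7
```

```bash
python3 -c "
from h import *
st();sa(3)"
```

```text
t 21.8 tcp [542.7  44.9  69.3] rpy [-3.141  0.     2.647] F [-0.83 -5.13  4.08] M [-1.037  0.046  0.041] w 9.7 q6 -1.13
t 21.9 z 69.34 yaw 2.6474 F [-0.9 -5.6  3.5] Mz [-0.056  0.009 -0.066] avg -0.038
```

Emit:
servo_tool(
  slide=[
    [-0.0007, -0.0013, 0],
    [-0.0007, -0.0013, 0],
    [-0.0007, -0.0013, 0],
  ],
  rot=[
    [0, 0, 0.02],
    [0, 0, 0.032],
    [0, 0, 0.032],
  ],
  claw=[6, 6, 6],
)

```text
time: 22.32
tool_pos: [542.6, 44.8, 69.3]
tcp_rot: [-3.141, 0.0, 2.546]
contact_force: [-1.7, -5.0, 2.6]
grip_width: 9.6
```

```bash
python3 -c "
from h import *
sa(3)"
```

```text
t 22.5 z 69.31 yaw 2.5468 F [-1.8 -5.2  3.7] Mz [0.012 0.026 0.012] avg 0.017
```

Emit:
servo_tool(
  slide=[
    [0, 0, 0],
    [0, 0, 0],
    [0, 0, 0],
  ],
  rot=[
    [0, 0, 0.02],
    [0, 0, 0.032],
    [0, 0, 0.032],
  ],
  claw=[6, 6, 6],
)

```text
time: 22.85
tool_pos: [542.5, 44.7, 69.1]
tcp_rot: [-3.141, 0.0, 2.446]
contact_force: [-0.6, -5.7, 2.4]
grip_width: 9.7
```

```bash
python3 -c "
from h import *
sa(3)"
```

```text
t 23.0 z 69.07 yaw 2.4463 F [-1.1 -5.3  1.7] Mz [ 0.03   0.014 -0.029] avg 0.005
```

Emit:
servo_tool(
  slide=[
    [0, 0, 0],
    [0, 0, 0],
    [0, 0, 0],
  ],
  rot=[
    [0, 0, 0.02],
    [0, 0, 0.032],
    [0, 0, 0.032],
  ],
  claw=[6, 6, 6],
)

```text
time: 23.38
tool_pos: [542.5, 44.7, 68.9]
tcp_rot: [-3.141, 0.0, 2.345]
contact_force: [0.4, -5.4, 0.0]
grip_width: 10.0
```

```bash
python3 -c "
from h import *
sa(3)"
```

```text
t 23.5 z 68.84 yaw 2.3458 F [-0.4 -5.2 -0.6] Mz [-0.023 -0.033 -0.006] avg -0.021
```

Emit:
servo_tool(
  slide=[
    [0, 0, 0.001],
    [0, 0, 0.002],
    [0, 0, 0.003],
    [0, 0, 0.0035],
  ],
  rot=[
    [0, 0, 0.025],
    [0, 0, 0.05],
    [0, 0, 0.078],
    [0, 0, 0.078],
  ],
  claw=[6, 6, 6, 6],
)

```text
time: 24.02
tool_pos: [542.4, 44.6, 68.1]
tcp_rot: [-3.14, 0.0, 2.1]
contact_force: [-0.7, -6.0, -0.0]
grip_width: 9.8
```

```bash
python3 -c "
from h import *
sa(3)"
```

```text
t 24.2 z 68.1 yaw 2.1007 F [ 0.2 -5.9  0.1] Mz [-0.025 -0.054 -0.01 ] avg -0.03
```

Emit:
servo_tool(
  slide=[
    [0, 0, 0.0005],
    [0, 0, 0.0008],
    [0, 0, 0.0008],
  ],
  rot=[
    [0, 0, 0.01],
    [0, 0, 0.018],
    [0, 0, 0.018],
  ],
  claw=[6, 6, 6],
)

```text
time: 24.55
tool_pos: [542.3, 44.5, 67.9]
tcp_rot: [-3.14, 0.0, 2.044]
contact_force: [-0.9, -6.5, 0.2]
grip_width: 9.6
```

```bash
python3 -c "
from h import *
sa(4)"
```

```text
t 24.8 z 67.94 yaw 2.0443 F [-1.1 -6.5  0.1] Mz [-0.012  0.075 -0.009 -0.04 ] avg 0.004
```

Emit:
servo_tool(
  slide=[
    [0, 0, 0.0003],
    [0, 0, 0.0004],
  ],
  rot=[
    [0, 0, 0.005],
    [0, 0, 0.008],
  ],
  claw=[6, 6],
)

```text
time: 25.0
tool_pos: [542.3, 44.5, 67.9]
tcp_rot: [-3.14, 0.0, 2.019]
contact_force: [-0.5, -6.2, 0.8]
grip_width: 9.8
```

```bash
python3 -c "
from h import *
sa(4)"
```

```text
t 25.2 z 67.86 yaw 2.019 F [-0.7 -6.1  0.5] Mz [0.028 0.044 0.032 0.035] avg 0.035
```

Emit:
servo_tool(
  slide=[
    [0, 0, 0.0002],
    [0, 0, 0.0003],
  ],
  rot=[
    [0, 0, 0.004],
    [0, 0, 0.007],
  ],
  claw=[6, 6],
)

```text
time: 25.45
tool_pos: [542.3, 44.5, 67.8]
tcp_rot: [-3.14, 0.0, 1.997]
contact_force: [-0.7, -6.9, 0.5]
grip_width: 9.9
```

```bash
python3 -c "
from h import *
sa(4)"
```

```text
t 25.6 z 67.8 yaw 1.9971 F [-0.8 -6.  -0.1] Mz [0.022 0.009 0.054 0.013] avg 0.024
```

Emit:
servo_tool(
  slide=[
    [0, 0, 0.0002],
    [0, 0, 0.0003],
  ],
  rot=[
    [0, 0, 0.004],
    [0, 0, 0.007],
  ],
  claw=[6, 6],
)

```text
time: 25.9
tool_pos: [542.3, 44.5, 67.8]
tcp_rot: [-3.14, 0.001, 1.975]
contact_force: [-1.0, -6.6, 0.7]
grip_width: 9.8
```

```bash
python3 -c "
from h import *
sa(4)"
```

```text
t 26.1 z 67.76 yaw 1.9751 F [-0.7 -6.4  0.2] Mz [ 0.111  0.051 -0.021  0.093] avg 0.059
```

Emit:
servo_tool(
  slide=[
    [0, 0, 0.0002],
    [0, 0, 0.0003],
  ],
  rot=[
    [0, 0, 0.003],
    [0, 0, 0.006],
  ],
  claw=[6, 6],
)

```text
time: 26.35
tool_pos: [542.3, 44.5, 67.7]
tcp_rot: [-3.14, 0.001, 1.956]
contact_force: [-2.3, -6.9, 0.5]
grip_width: 10.1
```

```bash
python3 -c "
from h import *
sa(5)"
```

```text
t 26.6 z 67.71 yaw 1.9563 F [-1.3 -6.4  0.7] Mz [0.073 0.03  0.005 0.001 0.017] avg 0.025
```

Emit:
servo_tool(
  slide=[
    [0, 0, 0.0002],
    [0, 0, 0.0003],
  ],
  rot=[
    [0, 0, 0.003],
    [0, 0, 0.006],
  ],
  claw=[6, 6],
)

```text
time: 26.85
tool_pos: [542.3, 44.5, 67.7]
tcp_rot: [-3.14, 0.001, 1.938]
contact_force: [-1.9, -6.5, 1.7]
grip_width: 9.8
```

```bash
python3 -c "
from h import *
sa(5)"
```

```text
t 27.1 z 67.7 yaw 1.9378 F [-1.1 -5.8  1. ] Mz [0.241 0.22  0.169 0.23  0.172] avg 0.206
```

Nut_2 is on its stop: 0.025 → 0.206 N m in one 0.018 rad step. Releasing and going to nut_4.

Emit:
servo_tool(
  slide=[
    [0, 0, 0],
    [0, 0, 0],
    [0, 0, -0.06],
    [0, 0, -0.22],
    [0, 0, -0.22],
  ],
  rot=[
    [0, 0, 0],
    [0, 0, 0],
    [0, 0, 0],
    [0, 0, 0],
    [0, 0, 0],
  ],
  claw=[25, 40, 40, 40, 40],
)

```text
time: 27.72
tool_pos: [544.4, 45.3, 115.0]
tcp_rot: [3.136, 0.002, 1.937]
contact_force: [-0.3, -0.2, -0.7]
grip_width: 39.8
```

Emit:
servo_tool(
  slide=[
    [0.23, -0.057, 0],
    [0.46, -0.115, 0],
    [0.695, -0.172, 0],
    [0.695, -0.172, 0],
    [0.695, -0.172, 0],
  ],
  rot=[
    [0, 0, 0],
    [0, 0, 0],
    [0, 0, 0],
    [0, 0, 0],
    [0, 0, 0],
  ],
  claw=[40, 40, 40, 40, 40],
)

```text
time: 28.35
tool_pos: [461.1, 162.4, 112.1]
tcp_rot: [3.141, 0.0, 1.938]
contact_force: [-0.0, 0.3, 0.2]
grip_width: 40.1
```

Emit:
servo_tool(
  slide=[
    [0, 0, 0],
    [0, 0, 0],
    [0, 0, 0],
    [0, 0, 0],
    [0, 0, 0],
  ],
  rot=[
    [0, 0, -0.055],
    [0, 0, -0.11],
    [0, 0, -0.165],
    [0, 0, -0.22],
    [0, 0, -0.255],
  ],
  claw=[40, 40, 40, 40, 40],
)

```text
time: 28.98
tool_pos: [461.7, 161.3, 111.9]
tcp_rot: [-3.142, 0.0, 2.74]
contact_force: [1.0, -0.6, 0.1]
grip_width: 40.0
```

```bash
python3 - <<'E'
from est import *
sa(); ims={n:capture(n) for n in("side","top")}
wings(ims,(501.2,103.4),-0.169,names=("side",))
st(); go((460.2,161.9,69.2),2.74)
E
```

```text
t 29.2 z 111.9 yaw 2.7374 F [-0.1  0.5  0.3] Mz [-0.067  0.06  -0.004  0.062] avg 0.013
1 side 46 nominal [558.9 144.3] mean [559.9 153.7] mid [558.8 148.6] yaw 1.2 std [ 2.7 13.4] ztop 89.8
2 side 70 nominal [542.1  45.7] mean [541.5  52.1] mid [540.6  49.3] yaw 2.0 std [ 3.4 13.3] ztop 88.5
3 side few
4 side 105 nominal [460.3 161.1] mean [460.5 166.2] mid [459.5 166.1] yaw 2.74 std [ 3.  12.6] ztop 90.8
t 29.27 tcp [461.1 162.1 112. ] rpy [-3.142  0.     2.735] F [-0.11 -0.66  0.36] M [ 0.059 -0.131 -0.004] w 40.0 q6 -0.98
slide [ 0.0038 -0.0026  0.2138] rot [-0.      0.0001 -0.0015]
```

Emit:
servo_tool(
  slide=[
    [0.005, -0.002, 0.05],
    [0.005, -0.002, 0.12],
    [0.005, -0.002, 0.18],
    [0.005, -0.002, 0.213],
    [0.005, -0.002, 0.213],
  ],
  rot=[
    [0, 0, 0],
    [0, 0, 0],
    [0, 0, 0],
    [0, 0, 0],
    [0, 0, 0],
  ],
  claw=[40, 40, 40, 40, 30],
)

```text
time: 29.9
tool_pos: [459.3, 162.5, 68.7]
tcp_rot: [-3.141, -0.001, 2.738]
contact_force: [-0.2, -0.5, -0.3]
grip_width: 34.2
```

Emit:
servo_tool(
  slide=[
    [0, 0, 0],
    [0, 0, 0],
    [0, 0, 0],
    [0, 0, 0],
    [0, 0, 0],
  ],
  rot=[
    [0, 0, 0],
    [0, 0, 0],
    [0, 0, 0],
    [0, 0, 0],
    [0, 0, 0],
  ],
  claw=[25, 20, 14, 6, 6],
)

```text
time: 30.52
tool_pos: [459.2, 161.5, 69.6]
tcp_rot: [-3.139, -0.0, 2.739]
contact_force: [-2.8, -5.7, 3.8]
grip_width: 9.8
```

```bash
python3 -c "
from h import *
st();sa(3)"
```

```text
t 30.52 tcp [459.2 161.5  69.6] rpy [-3.139 -0.     2.739] F [-2.8  -5.66  3.76] M [-1.031  0.152 -0.026] w 9.8 q6 -0.98
t 30.7 z 69.59 yaw 2.7385 F [-1.5 -5.8  3.6] Mz [-0.002  0.018  0.042] avg 0.019
```

Emit:
servo_tool(
  slide=[
    [0, 0, 0],
    [0, 0, 0],
    [0, 0, 0],
    [0, 0, 0],
  ],
  rot=[
    [0, 0, 0.02],
    [0, 0, 0.04],
    [0, 0, 0.05],
    [0, 0, 0.05],
  ],
  claw=[6, 6, 6, 6],
)

```text
time: 31.18
tool_pos: [459.3, 161.6, 69.6]
tcp_rot: [-3.14, 0.0, 2.581]
contact_force: [-1.8, -4.7, 3.2]
grip_width: 10.1
```

```bash
python3 -c "
from h import *
st();sa(3)"
```

```text
t 31.18 tcp [459.3 161.6  69.6] rpy [-3.14   0.     2.581] F [-1.8  -4.68  3.22] M [-0.846  0.122 -0.051] w 10.1 q6 -0.83
t 31.3 z 69.61 yaw 2.5812 F [-1.2 -5.2  3.1] Mz [-0.026 -0.02  -0.056] avg -0.034
```

Emit:
servo_tool(
  slide=[
    [0, 0, 0],
    [0, 0, 0],
    [0, 0, 0],
  ],
  rot=[
    [0, 0, 0.02],
    [0, 0, 0.032],
    [0, 0, 0.032],
  ],
  claw=[6, 6, 6],
)

```text
time: 31.7
tool_pos: [459.4, 161.8, 69.6]
tcp_rot: [-3.14, 0.0, 2.481]
contact_force: [-2.0, -5.2, 4.0]
grip_width: 10.0
```

```bash
python3 -c "
from h import *
st();sa(3)"
```

```text
t 31.7 tcp [459.4 161.8  69.6] rpy [-3.14   0.     2.481] F [-1.95 -5.2   3.97] M [-0.972  0.115  0.017] w 10.0 q6 -0.73
t 31.9 z 69.6 yaw 2.4814 F [-1.9 -5.3  3.7] Mz [-0.001 -0.022 -0.044] avg -0.022
```

Emit:
servo_tool(
  slide=[
    [0, 0, 0],
    [0, 0, 0],
    [0, 0, 0],
  ],
  rot=[
    [0, 0, 0.02],
    [0, 0, 0.032],
    [0, 0, 0.032],
  ],
  claw=[6, 6, 6],
)

```text
time: 32.22
tool_pos: [459.4, 161.8, 69.4]
tcp_rot: [-3.14, 0.0, 2.381]
contact_force: [-2.3, -4.7, 1.9]
grip_width: 9.8
```

```bash
python3 -c "
from h import *
st();sa(3)"
```

```text
t 32.23 tcp [459.4 161.8  69.4] rpy [-3.14   0.     2.381] F [-2.28 -4.68  1.93] M [-0.927 -0.032 -0.017] w 9.8 q6 -0.63
t 32.4 z 69.48 yaw 2.3811 F [-1.2 -5.5  2.3] Mz [-0.052 -0.035  0.001] avg -0.029
```

Emit:
servo_tool(
  slide=[
    [0, 0, 0.001],
    [0, 0, 0.002],
    [0, 0, 0.004],
    [0, 0, 0.005],
    [0, 0, 0.005],
  ],
  rot=[
    [0, 0, 0.03],
    [0, 0, 0.06],
    [0, 0, 0.09],
    [0, 0, 0.112],
    [0, 0, 0.112],
  ],
  claw=[6, 6, 6, 6, 6],
)

```text
time: 33.0
tool_pos: [459.8, 162.1, 68.4]
tcp_rot: [-3.141, 0.001, 2.03]
contact_force: [0.6, -4.1, 0.6]
grip_width: 10.0
```

```bash
python3 -c "
from h import *
sa(3)"
```

```text
t 33.1 z 68.45 yaw 2.0304 F [ 0.4 -5.   0.7] Mz [-0.007 -0.05   0.01 ] avg -0.015
```

Emit:
servo_tool(
  slide=[
    [0, 0, 0.0005],
    [0, 0, 0.0011],
    [0, 0, 0.0011],
  ],
  rot=[
    [0, 0, 0.01],
    [0, 0, 0.024],
    [0, 0, 0.024],
  ],
  claw=[6, 6, 6],
)

```text
time: 33.52
tool_pos: [459.9, 162.1, 68.2]
tcp_rot: [3.141, 0.001, 1.955]
contact_force: [0.9, -5.0, 0.7]
grip_width: 9.6
```

```bash
python3 -c "
from h import *
sa(4)"
```

```text
t 33.7 z 68.24 yaw 1.955 F [ 0.7 -5.5  0.5] Mz [ 0.016 -0.005  0.004  0.014] avg 0.007
```

Emit:
servo_tool(
  slide=[
    [0, 0, 0.0003],
    [0, 0, 0.0006],
  ],
  rot=[
    [0, 0, 0.008],
    [0, 0, 0.016],
  ],
  claw=[6, 6],
)

```text
time: 33.98
tool_pos: [459.9, 162.1, 68.1]
tcp_rot: [3.141, 0.001, 1.904]
contact_force: [-0.2, -4.7, 0.3]
grip_width: 9.6
```

```bash
python3 -c "
from h import *
sa(4)"
```

```text
t 34.2 z 68.11 yaw 1.9042 F [ 0.8 -5.1 -0.5] Mz [ 0.028 -0.003 -0.027  0.001] avg -0.0
```

Emit:
servo_tool(
  slide=[
    [0, 0, 0.0002],
    [0, 0, 0.0003],
  ],
  rot=[
    [0, 0, 0.004],
    [0, 0, 0.007],
  ],
  claw=[6, 6],
)

```text
time: 34.42
tool_pos: [460.0, 162.1, 68.1]
tcp_rot: [3.141, 0.001, 1.883]
contact_force: [1.1, -4.6, 0.3]
grip_width: 9.7
```

```bash
python3 -c "
from h import *
sa(4)"
```

```text
t 34.6 z 68.08 yaw 1.8827 F [ 0.8 -5.1  0.8] Mz [0.061 0.092 0.038 0.04 ] avg 0.058
```

Emit:
servo_tool(
  slide=[
    [0, 0, 0.0001],
    [0, 0, 0.0002],
  ],
  rot=[
    [0, 0, 0.002],
    [0, 0, 0.004],
  ],
  claw=[6, 6],
)

```text
time: 34.88
tool_pos: [460.0, 162.1, 68.0]
tcp_rot: [3.141, 0.001, 1.87]
contact_force: [0.5, -4.8, 1.2]
grip_width: 9.6
```

```bash
python3 -c "
from h import *
sa(5)"
```

```text
t 35.1 z 68.05 yaw 1.8702 F [ 0.6 -5.6  0.7] Mz [0.067 0.031 0.053 0.051 0.036] avg 0.048
```

Emit:
servo_tool(
  slide=[
    [0, 0, 0.0001],
    [0, 0, 0.0002],
  ],
  rot=[
    [0, 0, 0.002],
    [0, 0, 0.004],
  ],
  claw=[6, 6],
)

```text
time: 35.38
tool_pos: [460.0, 162.1, 68.0]
tcp_rot: [3.141, 0.001, 1.858]
contact_force: [1.2, -5.7, 0.9]
grip_width: 9.8
```

```bash
python3 -c "
from h import *
sa(5)"
```

```text
t 35.6 z 68.02 yaw 1.8577 F [ 0.8 -5.3  0.5] Mz [0.077 0.037 0.073 0.033 0.049] avg 0.054
```

Emit:
servo_tool(
  slide=[
    [0, 0, 0.0001],
    [0, 0, 0.0002],
  ],
  rot=[
    [0, 0, 0.002],
    [0, 0, 0.004],
  ],
  claw=[6, 6],
)

```text
time: 35.88
tool_pos: [460.0, 162.1, 68.0]
tcp_rot: [3.141, 0.001, 1.845]
contact_force: [0.6, -4.9, 0.4]
grip_width: 10.0
```

```bash
python3 -c "
from h import *
sa(5)"
```

```text
t 36.1 z 67.99 yaw 1.8451 F [ 0.5 -5.1  1.2] Mz [0.092 0.05  0.088 0.012 0.073] avg 0.063
```

Emit:
servo_tool(
  slide=[
    [0, 0, 0.0001],
    [0, 0, 0.0002],
  ],
  rot=[
    [0, 0, 0.002],
    [0, 0, 0.004],
  ],
  claw=[6, 6],
)

```text
time: 36.38
tool_pos: [460.1, 162.1, 68.0]
tcp_rot: [3.141, 0.001, 1.833]
contact_force: [0.4, -4.7, 0.3]
grip_width: 9.9
```

```bash
python3 -c "
from h import *
sa(5)"
```

```text
t 36.6 z 67.96 yaw 1.8328 F [ 0.7 -5.2  0.8] Mz [0.144 0.12  0.122 0.189 0.164] avg 0.148
```

Emit:
servo_tool(
  slide=[
    [0, 0, 0],
    [0, 0, 0],
  ],
  rot=[
    [0, 0, 0.0012],
    [0, 0, 0.0012],
  ],
  claw=[6, 6],
)

```text
time: 36.88
tool_pos: [460.0, 162.1, 68.0]
tcp_rot: [3.141, 0.001, 1.829]
contact_force: [1.3, -4.5, 0.4]
grip_width: 9.6
```

```bash
python3 -c "
from h import *
sa(5)"
```

```text
t 37.1 z 67.97 yaw 1.8293 F [ 0.9 -4.7  0.9] Mz [0.17  0.199 0.189 0.186 0.162] avg 0.181
```

All four nuts are on their stops. Releasing, retracting and checking.

Emit:
servo_tool(
  slide=[
    [0, 0, 0],
    [0, 0, 0],
    [0, 0, -0.06],
    [0, 0, -0.22],
    [0, 0, -0.22],
  ],
  rot=[
    [0, 0, 0],
    [0, 0, 0],
    [0, 0, 0],
    [0, 0, 0],
    [0, 0, 0],
  ],
  claw=[25, 40, 40, 40, 40],
)

```text
time: 37.75
tool_pos: [461.4, 163.1, 114.5]
tcp_rot: [3.136, 0.0, 1.827]
contact_force: [0.0, 0.0, -0.1]
grip_width: 39.8
```

Emit:
servo_tool(
  slide=[
    [0, 0, -0.3],
    [0, 0, -0.6],
    [-0.25, -0.1, -0.75],
    [-0.5, -0.2, -0.75],
    [-0.7, -0.27, -0.75],
  ],
  rot=[
    [0, 0, 0],
    [0, 0, 0],
    [0, 0, 0],
    [0, 0, 0],
    [0, 0, 0],
  ],
  claw=[40, 40, 40, 40, 40],
)

```text
time: 38.38
tool_pos: [442.2, 12.0, 262.2]
tcp_rot: [3.141, 0.0, 1.827]
contact_force: [0.2, 0.1, -0.1]
grip_width: 40.1
```

Emit:
servo_tool(
  slide=[
    [-0.25, -0.1, 0],
    [-0.5, -0.2, 0],
    [-0.75, -0.29, 0],
    [-0.95, -0.36, 0],
    [-0.95, -0.36, 0],
  ],
  rot=[
    [0, 0, 0],
    [0, 0, 0],
    [0, 0, 0],
    [0, 0, 0],
    [0, 0, 0],
  ],
  claw=[40, 40, 40, 40, 40],
)

```text
time: 39.0
tool_pos: [420.6, -190.8, 261.4]
tcp_rot: [-3.141, -0.0, 1.823]
contact_force: [0.5, 0.2, 0.2]
grip_width: 40.2
```

```bash
python3 - <<'E'
from est import *
import pickle
st(); old=pickle.load(open("c0.pkl","rb"))
L={k:[] for k in old}
for i in range(3):
    ims={n:capture(n) for n in("side","top")}
    for n in ims: L[n].append(ims[n]["depth"])
wings(ims,(501.2,103.4),-0.169)
R=Ro.from_euler("z",-0.169).as_matrix()[:2,:2]
g=[]
for n in ims:
    c=ims[n];c["depth"]=np.median(L[n],0)
    for nm,k in(("old",old[n]),("new",c)):
        W=cloud(k).reshape(-1,3); q=(W[:,:2]-[501,103.4])@R
        m=(abs(q[:,0])<62)&(abs(q[:,1])<62)&(np.hypot(*q.T)>26)&(abs(W[:,2]-43)<5)&(np.min([np.hypot(q[:,0]-a,q[:,1]-b) for a in(50,-50) for b in(50,-50)],0)>26)
        A=np.c_[np.ones(m.sum()),q[m]/60]; s=np.linalg.lstsq(A,W[m][:,2],rcond=None)[0]; print(n,nm,m.sum(),"cover z, tilt x,y per 60mm",np.round(s,2))
    u,v=map(int,pix(c,[501,103,45])); f=c["frame"][v-38:v+37,u-50:u+50]; g.append(cv2.resize(f,None,fx=4,fy=4,interpolation=cv2.INTER_CUBIC))
cv2.imwrite("pics/end.png",np.hstack(g)[...,::-1])
E
```

```text
t 39.0 tcp [ 420.6 -190.8  261.4] rpy [-3.141 -0.     1.823] F [0.49 0.18 0.23] M [ 0.049 -0.125 -0.027] w 40.2 q6 -0.84
1 side 46 nominal [558.9 144.3] mean [559.6 152.5] mid [559.  148.1] yaw 1.19 std [ 2.9 12.9] ztop 89.2
1 top 72 nominal [558.9 144.3] mean [556.7 140.3] mid [556.6 140.2] yaw 1.22 std [ 3.  12.6] ztop 92.9
2 side 69 nominal [542.1  45.7] mean [541.6  51.1] mid [540.7  47.6] yaw 2.03 std [ 3.3 13.3] ztop 88.2
2 top 75 nominal [542.1  45.7] mean [539.9  42.7] mid [541.1  42.7] yaw 1.97 std [ 3.2 12.6] ztop 92.5
3 side 59 nominal [443.5  62.5] mean [443.9  68.9] mid [442.7  66.2] yaw 1.72 std [ 2.9 14. ] ztop 88.9
3 top 70 nominal [443.5  62.5] mean [441.8  59.8] mid [442.8  60. ] yaw 1.68 std [ 3.  12.4] ztop 92.3
4 side 76 nominal [460.3 161.1] mean [460.8 167.6] mid [460.5 167.6] yaw 1.86 std [ 2.7 13.2] ztop 89.8
4 top 78 nominal [460.3 161.1] mean [458.8 156.8] mid [459.7 157.3] yaw 1.83 std [ 3.3 12.7] ztop 93.4
side old 375 cover z, tilt x,y per 60mm [42.49 -0.38 -0.08]
side new 447 cover z, tilt x,y per 60mm [40.75 -0.17  0.07]
top old 858 cover z, tilt x,y per 60mm [ 4.335e+01  1.000e-02 -8.000e-02]
top new 951 cover z, tilt x,y per 60mm [42.05  0.14 -0.26]
```

View pics/end.png

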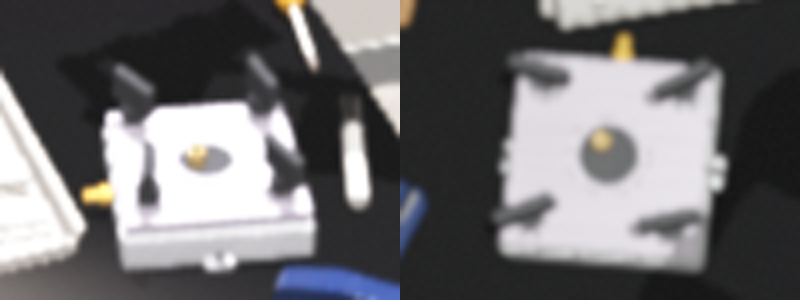

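The final crops show the cover closed with its wings turned, and the brass weight still on the boss at (197,155) on the left and (602,140) on the right. The cover has come down by 1.3–1.7 mm and is level to within about 0.3 mm per 60 mm. Handing in.

```bash
python3 -c "
from plant import *
print(close_job())"
```

```text
the job is handed in; nothing more can be done
None
```

I tightened all four wing nuts clockwise in cross order, nut_1, nut_3, nut_2, nut_4, each until it came up against its stop. Each took about 0.85 to 1.1 rad, well under half a turn. I then let go, retracted the arm and handed in at about 39 s.

**Last checks:**
- **Cover:** it came down about 1.3 mm by the top camera and 1.7 mm by the side camera, against the 1.5 mm expected. It is level to within about 0.3 mm per 60 mm.
- **Wings:** in the cameras they stand within about 0.1 rad of where I stopped turning each nut.
- **Weight and arm:** the weight still stands on the boss, and the gripper touches nothing. I compared no other object before and after. I steered clear of them, and no unexpected force showed.

**Not clean on two nuts:**
- **nut_3:** one step was already queued when the stop showed, so it was pressed about 0.03 rad further at about 0.22 N m. The thread may have yielded by up to that much; 0.2 rad counts as stripped.
- **nut_1:** one noisy reading reached 0.26 N m, just over the 0.23 N m limit, so its thread may have yielded by up to about 0.02 rad.

nut_2 stopped at about 0.21 N m and nut_4 at about 0.18 N m. The torque readings carry noise of about ±0.03 N m, so nut_2 may have been right at the limit.

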